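Fit the blow nozzle to the bench air coupler

TASK

Make the bench air point ready for dusting boards: first push the coupler's knurled sleeve back (down) until its catch holds it there by itself and let go of it, then take the blow nozzle out of the rack and press its plug end straight down into the coupler until it is fully home and the sleeve snaps forward (up) again and locks it. Press gently, never with more than about 40 N, leave the other things where they are, and let go of the nozzle at the end.

Things in the scene. Friction and masses are not known exactly. Their poses are not given: they have to be found in the camera images.
- foot: Bench air point: dark steel foot 100 x 100 x 24 mm fixed to the bench, origin at the centre of its underside, z up, brass air fitting on its +x side. It carries an upright quick coupler, mouth up: brass body 28 mm wide, nose top nominally 88 mm above the bench, bore 18 mm wide, all but sharp at its mouth, round steel sleeve around it
- air_point (a point): On the foot's centre line, 88 mm above the bench, axes as the foot. The coupler's mount is set anywhere up to 5 mm higher or lower (all heights given are +-5 mm) and floats: its axis is up to 9.5 mm from here along foot x and also foot y. Pushed sideways with over 4 N it slides and stays, so closing the fingers on the sleeve along foot x, then y, centres it
- sleeve (a joint): Knurled steel sleeve, 42 mm outside, 32 inside, 34 tall; top nominally 90 mm above the bench when forward. Value: m pushed back (down), 0 = forward. Spring 4 N at 0, 8 N at 0.012, plus up to 8 N on the way to push the catch aside. The catch snaps over it past about 0.0115 and holds it near there; hard stop at 0.014. Forward, jaws bar the bore; back, it is open
- catch (a joint): Small sprung steel catch low on the coupler in the foot's (+x,+y) diagonal, up to 34 mm from the coupler axis, top 60 mm above the bench, nominally. Value: m moved outward, 0 = at rest; it lets the sleeve go at 0.003. It moves with the valve. Gripping the sleeve along foot x or y stays clear of it
- valve (a joint): Air valve in the bore, m pushed down by the plug, spring 4.5 N at 0, 6.5 N at 0.004. The plug meets it 4 mm before fully home (30 mm deep, collar on the nose); about 1 mm before home it frees the catch, the sleeve jumps forward and its jaws lock the plug. It then lifts the locked plug by up to 2.5 mm
- press (a joint): How far the coupler is pressed down into its rubber mount, m: 0 unloaded, 1 mm per 16 N of downward push on coupler or sleeve. More than 0.0025 (40 N) is too hard
- rack: Grey plastic rack block 60 x 120 x 44 mm fixed on the bench, origin at the centre of its underside. Two 18 mm holes 32 mm either side of its centre along its y hold the nozzle and the spare tip, in either order; collars rest on its top. Fingers closing along its x stay clear of the neighbour
- nozzle: Aluminium blow nozzle, round, 100 mm tall, about 140 g, plug end down in the rack. Origin: centre of the plug's foot, z up. Plug 16 mm wide to 30 mm, groove at 10 to 16, foot edge eased to 14.6; collar 26 wide, 30 to 38; grip 22 wide, 38 to 78 (hold at about 62), then a taper. Origin height 14 mm in the rack, 58 mm (nominal) fully home in the coupler
- spare_tip: Bystander: squat brass tip with a domed head 34 mm wide, 52 mm tall, in the other hole of the rack; origin at the centre of its foot
- flux_bottle: Bystander: small white bottle, 34 mm wide, 65 mm tall, origin under its centre
- screw_jar: Bystander: low clear jar, 56 mm wide, 40 mm tall, origin under its centre
- driver: Bystander: black-handled screwdriver 170 mm long lying on the mat, origin under its middle
Not all that is in view belongs to the job. What is shaped like the nozzle but brown or pink is not meant.

How it is judged:
On the way, in this order (a step that is already met when the one before it is completed fails the run):
1. the sleeve is back on its catch and nobody holds it (value of joint sleeve above 0.0095 m and contact force between the fingers and foot below 0.3 N), for 0.3 s.
2. the plug is in the coupler's mouth while the sleeve is still back (value of joint sleeve above 0.0095 m and horizontal distance between nozzle and air_point below 0.018 m and height (world z) of nozzle below 0.079 m and angle between nozzle's own z axis and vertical below 0.15 rad), for 0.06 s.
At the end, for the whole second after the job is handed in: the sleeve is forward again (within 2 mm), the nozzle stands upright (within 0.12 rad) and at rest, locked in the coupler, holding the valve open by over 1 mm, its origin below 70 mm above the bench and within 18 mm of the air point's centre line, and is released (value of joint sleeve below 0.002 m and horizontal distance between nozzle and air_point below 0.018 m and value of joint valve above 0.001 m and height (world z) of nozzle below 0.07 m and angle between nozzle's own z axis and vertical below 0.12 rad and linear speed of nozzle below 0.02 m/s); the robot touches nothing.
It fails at once if the coupler is pressed down with more than 40 N (value of joint press above 0.0025 m).
It fails at once if the nozzle is dropped or laid over (angle between nozzle's own z axis and vertical above 0.7 rad).
It fails at once if a bystander is disturbed (distance of any of spare_tip, flux_bottle, screw_jar, driver from where it was at the start of the episode above 0.025 m).
It also fails if it takes over 64 s, if anything falls off the work surface, if the arm or the gripper's body presses on something with over 40 N, if the wrist force passes 120 N, or if a joint passes its speed limit or range.

ROBOT

A 7-joint arm with a two-finger parallel gripper is mounted at the origin on the work surface. World frame = base frame: x ahead of the robot, y to its left, z up, the work surface at z = 0. Lengths are in m, angles in rad, forces in N, time in s.
With the tool pointing down it reaches from about 0.4 to 0.9 m from the base axis. Payload 5.5 kg.
Tool frame: the origin (TCP) lies midway between the tips of the shut fingers; the grasp point (between the pads) lies r.pinch_z behind it (r.pinch_z is the distance from the TCP to the grasp point, in m); z points along the fingers, y is the line along which they close (so a half turn about z gives the same grasp; the last joint's range is limited). The gripper opens to 92 mm and grips with 3 to 60 N. Pads are 19 mm wide; open, the fingers measure 130 mm over their backs; the gripper's body (75 mm by 190 mm) begins 47 mm behind the grasp point.
Start: joints at [-0.862, 0.501, -0.427, 1.55, 0.221, 1.138, -0.21], TCP at [0.28, 0.586, 0.227] pointing down, gripper open.
Joint ranges: [-2.88, 2.88], [-0.31, 2.03], [-1.54, 1.56], [0.2, 2.42], [-1.41, 4.55], [0.19, 2.02], [-2.57, 2.57]. Speed limits (rad/s): [2.57, 2.57, 3.14, 3.14, 3.14, 3.14, 3.14].

INTERFACE

Orientations are given as [roll, pitch, yaw] about the fixed x, y, z axes, in that order (R = Rz(yaw) Ry(pitch) Rx(roll)).
In Python, from cell import r gives the robot as it stands. The module is installed in compiled form; this text tells all that it offers.
- The arm moves only by the shell command python3 -m jog 'ROWS'. ROWS is rows parted by semicolons, their numbers by spaces, 1 to 12 of them, each of 7 numbers: dx, dy, dz in m, then a rotation vector rx, ry, rz in rad, then the finger opening in m; each row is the pose to reach, as a shift and turn from the pose commanded when the command began, along the tool's axes at that moment; what a row does not reach only later rows make up. A row lasts 1/8 s, in which the tool goes at most 0.0625 m and 0.188 rad, less where a joint would pass 70% of its speed; a pose out of reach is approached as far as the arm can. The fingers move at their own pace and stop on an object; the grip force is fixed at half the most. Time passes only in rows, so rows that do not move let the fingers close. It prints the time, the measured TCP pose, the force, the opening and the grip force at its end.
- r.get_state(): the state, without advancing time (a new reading comes with each control period).
- r.get_image(name): name is "scene" or "top"; returns the picture (400x640x3 uint8, blue, green, red); there is no depth.
- r.camera_model(name): a dict with "intrinsics" (3x3 intrinsics, pixels), "pose" (4x4, takes a point from camera to world coordinates). Camera axes: x right, y down, z forward; pixel columns grow to the right and rows downward; lengths in m; the calibration is good to about 2 mm. A picture is of the moment at which its call begins. camera_model takes no time and is no camera call.
- r.job_done(): hands the job in; it is judged then, once.
The state is a dict: "time_s": time; "joints": joint angles; "qvel": joint speeds; "tau": joint torques, N m; "ee_pos": TCP position; "tool_rot": TCP orientation; "ft_force": force on the tool from outside, world axes, zero at the start; "wrist_torque": the same for the moment, N m; "finger_gap": finger opening in m; "gripper_force": force on a finger pad.
Only numpy, scipy, OpenCV 4.12 (cv2) and the standard library are available. Lean on these libraries where they do the work, as an engineer would, in place of code of your own. Each camera call takes 0.05 s, during which the arm holds its last target. There are 200 camera calls.

## Working session

There is one attempt and no reset: what is moved stays moved. The work goes in short steps, Python scripts to look and compute and a shell command to move; the robot and the scene stay as the last step left them, time stands still between calls to the robot, and variables do not carry over. Pictures are saved under pics/ and viewed, at most 10 in all, crops included, and the job is handed in when it is done.

```bash
mkdir -p pics
python3 - <<'E'
from cell import r
import cv2
for n in("scene","top"):
    cv2.imwrite(f"pics/{n}0.png",r.get_image(n)); m=r.camera_model(n); print(n,m["intrinsics"].tolist(),m["pose"].round(4).tolist())
print(r.get_state(),r.pinch_z)
E
```

```text
scene [[400.9162207144842, 0.0, 308.88262269224737], [0.0, 400.9162207144842, 190.30790942983236], [0.0, 0.0, 1.0]] [[0.5697, 0.6914, -0.4443, 0.8966], [0.8217, -0.4684, 0.3247, -0.2251], [0.0164, -0.5501, -0.835, 0.7019], [0.0, 0.0, 0.0, 1.0]]
top [[406.7754968386379, 0.0, 317.9581826061638], [0.0, 406.7754968386379, 200.73715213146463], [0.0, 0.0, 1.0]] [[-0.0002, -0.9928, 0.1201, 0.477], [-0.9995, 0.0042, 0.0327, -0.0016], [-0.033, -0.12, -0.9922, 1.0037], [0.0, 0.0, 0.0, 1.0]]
{'time_s': 0.1, 'joints': array([-0.8618197 ,  0.50178209, -0.42681159,  1.55130137,  0.22078913,
        1.13832853, -0.21030319]), 'qvel': array([ 0.0010049 , -0.0028193 ,  0.00074305, -0.00099508, -0.00068663,
       -0.00266568,  0.00220975]), 'tau': array([-1.10982379e-02, -5.67880225e+01, -5.83851367e+00, -2.79916567e+01,
       -6.90643326e-02,  2.40974338e-02,  2.84729151e-05]), 'ee_pos': array([0.28001626, 0.58590301, 0.22578323]), 'tool_rot': array([-3.13982625e+00, -7.90359255e-05,  2.69585136e+00]), 'ft_force': array([ 0.3562064 , -1.20671925, -0.02060403]), 'wrist_torque': array([-0.01787236,  0.0143624 ,  0.00914434]), 'gripper_force': 0.0, 'finger_gap': 0.09184051517242801} 0.0188
```

View pics/scene0.png

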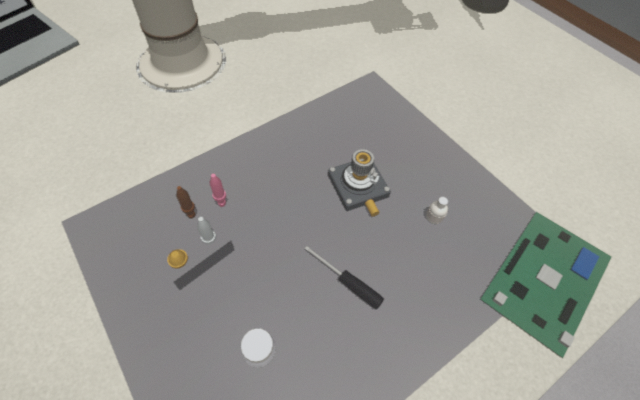

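View pics/top0.png

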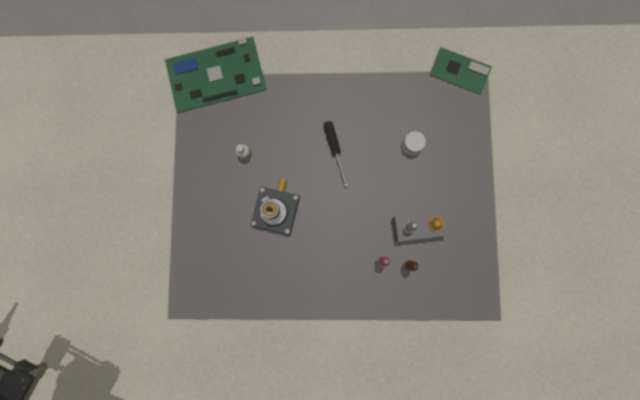

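The scene shows the foot at (360,183), coupler mouth at (362,158), and the nozzle candidates: silver (205,228), pink (217,188) and brown (185,200). In the top view they are silver (410,227), pink (384,262) and brown (411,266). Silver fits, since it is aluminium and stands in the rack beside the brass tip. One enlarged composite will confirm this.

```bash
cat > h.py <<'E'
import numpy as np
from cell import r
import cv2
def ray(n,u,v):
    m=r.camera_model(n);P=m["pose"];d=P[:3,:3]@np.linalg.solve(m["intrinsics"],[u,v,1.]);return P[:3,3],d
def onz(n,u,v,z):
    o,d=ray(n,u,v);return (o+d*(z-o[2])/d[2]).round(4)
def tri(a,b):
    o1,d1=ray("scene",*a);o2,d2=ray("top",*b);A=np.c_[d1,-d2];s=np.linalg.lstsq(A,o2-o1,rcond=None)[0]
    p,q=o1+s[0]*d1,o2+s[1]*d2;return ((p+q)/2).round(4),np.linalg.norm(p-q).round(4)
E
python3 - <<'E'
import cv2,numpy as np
s=cv2.imread("pics/scene0.png");t=cv2.imread("pics/top0.png")
f=lambda i,x,y:cv2.resize(i[y:y+60,x:x+80],(400,300),interpolation=cv2.INTER_CUBIC)
cv2.imwrite("pics/c1.png",np.vstack([np.hstack([f(s,325,145),f(s,165,210)]),np.hstack([f(t,240,180),f(t,375,200)])]))
E
```

```text
(no output)
```

View pics/c1.png

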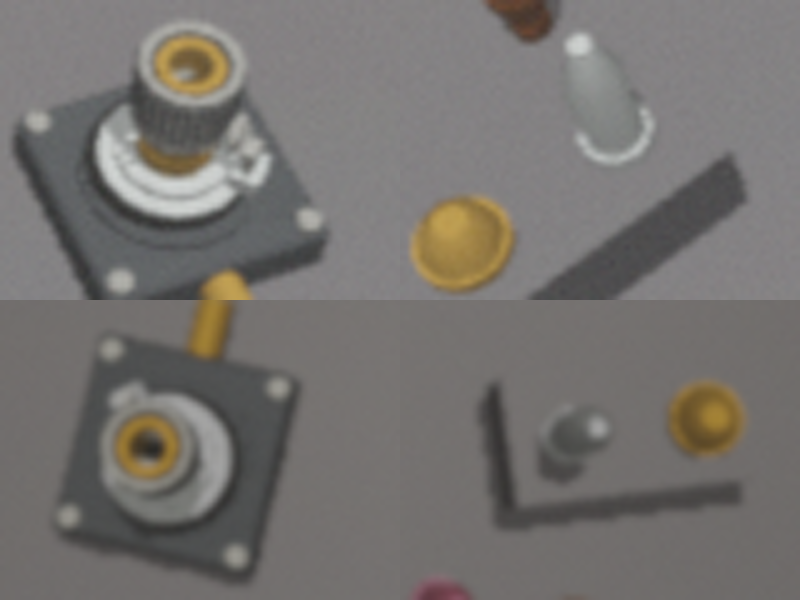

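Confirmed: silver nozzle at scene (205,228) and top (410,227), standing in the rack beside the brass tip. The coupler mouth is at scene (362,158) and top (270,209), with the catch at its upper left in the top view.

Run:
```python
from h import *
S=[(262,189.8),(295.6,197.6),(253.6,223.4),(287.2,231.2)]
p=np.array([onz("top",*s,.025) for s in S]);print("foot",p.mean(0));print(p)
ax=(p[0]+p[1]-p[2]-p[3]);print("foot yaw",np.degrees(np.arctan2(ax[1],ax[0])))
q=np.array([onz("scene",*s,.025) for s in[(332.6,169.2),(387,188.8)]]);print("foot scene",q.mean(0))
print("mouth",tri((362.4,158),(269.6,209.4)),onz("top",269.6,209.4,.09),onz("scene",362.4,158,.09))
print("tip",tri((201,218.6),(414.4,225.6)),onz("top",414.4,225.6,.113),onz("scene",201,218.6,.113))
print("collar",onz("top",408,228,.048),onz("scene",207.6,235.6,.048))
print("spare",tri((256.5-91.+12,258),(436.2,224)))
a,b,c=[onz("top",*s,.044) for s in[(478-0,302),(395+2.5,302-60),(443,236.8)]]
a=onz("top",398,242,.044);d=c-a;print("rack yaw(y axis)",np.degrees(np.arctan2(-d[0]*-1,-d[1]*1)),a,c, np.linalg.norm(d))
d2=onz("scene",311-0.,0,.044)
e,f=onz("scene",165+732/5-0.,210+153/5,.044),onz("scene",165+530/5,210+299/5,.044);print("scene edge",e,f)
g=r.get_state();print(g["tool_rot"])
```

```text
foot [0.5723   0.135925 0.025   ]
[[0.623  0.1674 0.025 ]
 [0.6034 0.085  0.025 ]
 [0.5409 0.1865 0.025 ]
 [0.5219 0.1048 0.025 ]]
foot yaw -13.375135875142982
foot scene [0.5717  0.14075 0.025  ]
mouth (array([0.5687, 0.1386, 0.0929]), np.float64(0.0022)) [0.5683 0.1382 0.09  ] [0.5676 0.1413 0.09  ]
tip (array([ 0.53  , -0.1796,  0.1165]), np.float64(0.0035)) [ 0.5295 -0.182   0.113 ] [ 0.5286 -0.1778  0.113 ]
collar [ 0.5278 -0.1802  0.048 ] [ 0.5265 -0.1785  0.048 ]
spare (array([ 0.5373, -0.2432,  0.0513]), np.float64(0.0034))
rack yaw(y axis) 6.5569464981633665 [ 0.4954 -0.1569  0.044 ] [ 0.5074 -0.2613  0.044 ] 0.1050873922028708
scene edge [ 0.639  -0.0277  0.044 ] [ 0.6454 -0.1178  0.044 ]
[-3.13982625e+00 -7.90359255e-05  2.69585136e+00]
```

```bash
cat >> h.py <<'E'
from scipy.spatial.transform import Rotation as Ro
def to(x,y,z,yawdeg):
    s=r.get_state();R=Ro.from_euler("xyz",s["tool_rot"]);T=Ro.from_euler("xyz",[np.pi,0,np.radians(yawdeg)])
    d=R.inv().apply(np.array([x,y,z])-s["ee_pos"]);w=(R.inv()*T).as_rotvec()
    print("delta",d.round(4),"rot",w.round(4),"rows",max(np.linalg.norm(d)/.0625,np.linalg.norm(w)/.188).round(1),"t",s["time_s"])
E
python3 -c "
from h import *
to(.568,.139,.16,166.6)"
```

```text
delta [-0.4525 -0.279   0.0662] rot [-0.0018 -0.0003 -0.2119] rows 8.6 t 0.1
```

```bash
python3 -m jog '-0.4525 -0.279 0.066 -0.0018 0 -0.212 0.092;-0.4525 -0.279 0.066 -0.0018 0 -0.212 0.092;-0.4525 -0.279 0.066 -0.0018 0 -0.212 0.092;-0.4525 -0.279 0.066 -0.0018 0 -0.212 0.092;-0.4525 -0.279 0.066 -0.0018 0 -0.212 0.092;-0.4525 -0.279 0.066 -0.0018 0 -0.212 0.092;-0.4525 -0.279 0.066 -0.0018 0 -0.212 0.092;-0.4525 -0.279 0.066 -0.0018 0 -0.212 0.092;-0.4525 -0.279 0.066 -0.0018 0 -0.212 0.092;-0.4525 -0.279 0.066 -0.0018 0 -0.212 0.092;-0.4525 -0.279 0.066 -0.0018 0 -0.212 0.092;-0.4525 -0.279 0.066 -0.0018 0 -0.212 0.092'
python3 -c "
from h import *
to(.568,.139,.066,166.6)"
```

```text
time_s: 1.6
ee_pos: [0.5674, 0.1416, 0.1608]
tool_rot: [3.139, -0.0, 2.911]
ft_force: [0.6, 0.8, -0.5]
finger_gap: 0.0916
gripper_force: 0.0
delta [-0.0012 -0.0026  0.0948] rot [ 0.0025 -0.0003  0.0029] rows 1.5 t 1.6
```

```bash
python3 -m jog '0 -0.002 0.05 0 0 0 0.092;0 -0.002 0.095 0 0 0 0.092;0 -0.002 0.095 0 0 0 0.092;0 -0.002 0.095 0 0 0 0.03;0 -0.002 0.095 0 0 0 0.03;0 -0.002 0.095 0 0 0 0.03;0 -0.002 0.095 0 0 0 0.03;0 -0.002 0.095 0 0 0 0.03;0 -0.002 0.095 0 0 0 0.03'
```

```text
time_s: 2.72
ee_pos: [0.5684, 0.1392, 0.0662]
tool_rot: [3.138, 0.001, 2.909]
ft_force: [0.8, 2.7, 0.6]
finger_gap: 0.0419
gripper_force: 30.0
```

```bash
python3 -m jog '0 0 0 0 0 0 0.092;0 0 0 0 0 0 0.092;0 0 0 0 0 0 0.092;0 0 -0.02 0 0 0.188 0.092;0 0 -0.02 0 0 0.376 0.092;0 0 -0.02 0 0 0.564 0.092;0 0 -0.02 0 0 0.752 0.092;0 0 -0.02 0 0 0.94 0.092;0 0 -0.02 0 0 1.128 0.092;0 0 -0.02 0 0 1.316 0.092;0 0 -0.02 0 0 1.504 0.092;0 0 -0.02 0 0 1.571 0.092'
python3 -c "
from h import *
to(.568,.1395,.066,76.6)"
```

```text
time_s: 4.22
ee_pos: [0.5676, 0.1376, 0.0856]
tool_rot: [-3.141, -0.001, 1.333]
ft_force: [0.2, 0.1, -0.5]
finger_gap: 0.0918
gripper_force: 0.0
delta [ 0.0019 -0.      0.0196] rot [-0.0002 -0.0012 -0.0038] rows 0.3 t 4.225
```

```bash
python3 -m jog '0.0015 0 0.02 0 0 0 0.092;0.0015 0 0.02 0 0 0 0.092;0.0015 0 0.02 0 0 0 0.03;0.0015 0 0.02 0 0 0 0.03;0.0015 0 0.02 0 0 0 0.03;0.0015 0 0.02 0 0 0 0.03;0.0015 0 0.02 0 0 0 0.03;0.0015 0 0.02 0 0 0 0.03'
python3 -m jog '0 0 0.002 0 0 0 0.03;0 0 0.004 0 0 0 0.03;0 0 0.006 0 0 0 0.03;0 0 0.007 0 0 0 0.03;0 0 0.007 0 0 0 0.03'
```

```text
time_s: 5.22
ee_pos: [0.5683, 0.1393, 0.0658]
tool_rot: [3.141, -0.002, 1.337]
ft_force: [-0.2, 0.3, -0.4]
finger_gap: 0.0408
gripper_force: 30.0
time_s: 5.85
ee_pos: [0.5682, 0.1394, 0.0599]
tool_rot: [3.141, -0.002, 1.337]
ft_force: [-3.2, -1.4, 11.4]
finger_gap: 0.0411
gripper_force: 30.0
```

```bash
python3 -m jog '0 0 0.001 0 0 0 0.03;0 0 0.002 0 0 0 0.03;0 0 0.003 0 0 0 0.03;0 0 0.004 0 0 0 0.03;0 0 0.004 0 0 0 0.03'
python3 -m jog '0 0 0.001 0 0 0 0.03;0 0 0.0015 0 0 0 0.03;0 0 0.0015 0 0 0 0.03'
```

```text
time_s: 6.48
ee_pos: [0.5683, 0.1393, 0.0554]
tool_rot: [3.141, -0.002, 1.337]
ft_force: [-1.6, -0.2, 7.2]
finger_gap: 0.0408
gripper_force: 30.0
time_s: 6.85
ee_pos: [0.5683, 0.1393, 0.0539]
tool_rot: [3.141, -0.002, 1.337]
ft_force: [-2.0, -0.9, 6.9]
finger_gap: 0.0407
gripper_force: 30.0
```

```bash
python3 -m jog '0 0 0.0005 0 0 0 0.03;0 0 0.001 0 0 0 0.03;0 0 0.001 0 0 0 0.03'
python3 -m jog '0 0 0.0005 0 0 0 0.03;0 0 0.001 0 0 0 0.03;0 0 0.001 0 0 0 0.03'
```

```text
time_s: 7.22
ee_pos: [0.5683, 0.1394, 0.0529]
tool_rot: [3.141, -0.002, 1.337]
ft_force: [-2.2, -0.2, 6.7]
finger_gap: 0.0412
gripper_force: 30.0
time_s: 7.6
ee_pos: [0.5684, 0.1394, 0.0524]
tool_rot: [3.141, -0.002, 1.337]
ft_force: [-2.1, -1.2, 10.7]
finger_gap: 0.0408
gripper_force: 30.0
```

```bash
python3 -m jog '0 0 0.0005 0 0 0 0.03;0 0 0.001 0 0 0 0.03;0 0 0.001 0 0 0 0.03'
```

```text
time_s: 7.98
ee_pos: [0.5686, 0.1393, 0.0519]
tool_rot: [3.141, -0.002, 1.337]
ft_force: [-4.5, -0.9, 14.0]
finger_gap: 0.0409
gripper_force: 30.0
```

```bash
python3 -m jog '0 0 -0.001 0 0 0 0.03;0 0 -0.001 0 0 0 0.092;0 0 -0.001 0 0 0 0.092;0 0 -0.001 0 0 0 0.092;0 0 -0.001 0 0 0 0.092;0 0 -0.05 0 0 0 0.092;0 0 -0.11 0 0 0 0.092;0 0 -0.11 0 0 0 0.092;0 0 -0.11 0 0 0 0.092'
python3 - <<'E'
from h import *
s=r.get_image("scene");t=r.get_image("top")
f=lambda i,x,y:cv2.resize(i[y:y+60,x:x+80],(400,300),interpolation=cv2.INTER_CUBIC)
cv2.imwrite("pics/c2.png",np.vstack([np.hstack([f(s,325,145),f(s,165,210)]),np.hstack([f(t,240,180),f(t,375,200)])]))
to(.5285,-.1795,.16,97.5)
E
```

```text
time_s: 9.1
ee_pos: [0.5679, 0.1392, 0.1601]
tool_rot: [3.141, -0.002, 1.337]
ft_force: [-0.5, 0.1, -0.5]
finger_gap: 0.0916
gripper_force: 0.0
delta [-0.3186  0.0365 -0.0016] rot [-0.0023 -0.0008 -0.3648] rows 5.1 t 9.2
```

View pics/c2.png

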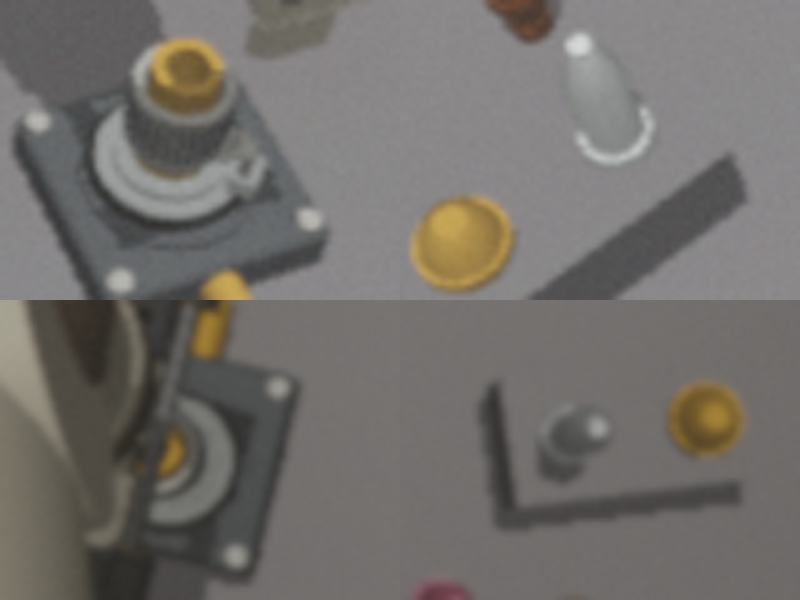

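The sleeve is back on its catch: the brass nose at scene crop (187,75) now stands well above it. The nozzle and spare tip haven't moved. Next is the nozzle.

```bash
python3 -m jog '-0.3186 0.0365 -0.002 0 0 -0.365 0.06;-0.3186 0.0365 -0.002 0 0 -0.365 0.06;-0.3186 0.0365 -0.002 0 0 -0.365 0.06;-0.3186 0.0365 -0.002 0 0 -0.365 0.06;-0.3186 0.0365 -0.002 0 0 -0.365 0.06;-0.3186 0.0365 -0.002 0 0 -0.365 0.06;-0.3186 0.0365 -0.002 0 0 -0.365 0.06;-0.3186 0.0365 -0.002 0 0 -0.365 0.06;-0.3186 0.0365 -0.002 0 0 -0.365 0.06'
python3 - <<'E'
from h import *
to(.5285,-.1795,.0575,97.5)
for n,p in(("brown",(411,266)),("pink",(384,262))): print(n,onz("top",*p,.09))
E
```

```text
time_s: 10.32
ee_pos: [0.5302, -0.1769, 0.1613]
tool_rot: [3.141, -0.003, 1.705]
ft_force: [-0.0, 0.1, -0.7]
finger_gap: 0.0601
gripper_force: 0.0
delta [-0.0026 -0.002   0.1038] rot [ 0.0005 -0.0026  0.0035] rows 1.7 t 10.325
brown [ 0.4419 -0.1767  0.09  ]
pink [ 0.4505 -0.1176  0.09  ]
```

```bash
python3 -m jog '-0.0026 -0.002 0.04 0 0 0 0.06;-0.0026 -0.002 0.08 0 0 0 0.06;-0.0026 -0.002 0.104 0 0 0 0.06;-0.0026 -0.002 0.104 0 0 0 0.06;-0.0026 -0.002 0.104 0 0 0 0.01;-0.0026 -0.002 0.104 0 0 0 0.01;-0.0026 -0.002 0.104 0 0 0 0.01;-0.0026 -0.002 0.104 0 0 0 0.01;-0.0026 -0.002 0.104 0 0 0 0.01'
```

```text
time_s: 11.45
ee_pos: [0.5288, -0.182, 0.0582]
tool_rot: [3.14, -0.001, 1.702]
ft_force: [0.3, -0.1, 1.9]
finger_gap: 0.0213
gripper_force: 30.0
```

```bash
python3 -m jog '0 0 -0.01 0 0 0 0.01;0 0 -0.03 0 0 0 0.01;0 0 -0.07 0 0 0 0.01;0 0 -0.107 0 0 0 0.01;0 0 -0.107 0 0 0 0.01;0 0 -0.107 0 0 0 0.01'
python3 - <<'E'
from h import *
to(.5684,.1393,.165,97.5)
E
```

```text
time_s: 12.2
ee_pos: [0.5271, -0.1818, 0.1641]
tool_rot: [-3.141, -0.002, 1.702]
ft_force: [0.9, 0.1, -1.8]
finger_gap: 0.0214
gripper_force: 30.0
delta [ 3.13e-01  8.29e-02 -3.00e-04] rot [-0.0007 -0.0023  0.0001] rows 5.2 t 12.2
```

```bash
python3 -m jog '0.313 0.083 0 0 0 0 0.01;0.313 0.083 0 0 0 0 0.01;0.313 0.083 0 0 0 0 0.01;0.313 0.083 0 0 0 0 0.01;0.313 0.083 0 0 0 0 0.01;0.313 0.083 0 0 0 0 0.01;0.313 0.083 0 0 0 0 0.01;0.313 0.083 0 0 0 0 0.01;0.313 0.083 0 0 0 0 0.01'
python3 - <<'E'
from h import *
s=r.get_image("scene")
cv2.imwrite("pics/s3f.png",s);cv2.imwrite("pics/c3.png",cv2.resize(s[110:200,320:420],(660,594),interpolation=cv2.INTER_CUBIC))
to(.5684,.1393,.165,97.5)
E
```

```text
time_s: 13.32
ee_pos: [0.5694, 0.1366, 0.1649]
tool_rot: [3.142, -0.001, 1.698]
ft_force: [0.8, 1.2, -1.3]
finger_gap: 0.0212
gripper_force: 30.0
delta [ 0.0024 -0.0009  0.0001] rot [ 0.0004 -0.001  -0.0027] rows 0.0 t 13.375
```

View pics/c3.png

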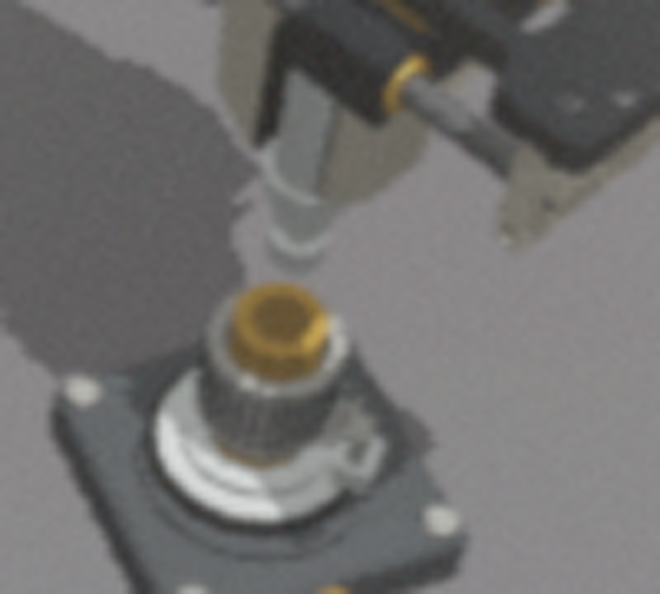

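The nozzle plug shows at crop x 270–326 around y 235, the collar at 262–335 around y 185, and the coupler nose centre at about (281,318). I'll compare these with where they would project if everything sat exactly on the TCP axis.

Run:
```python
from h import *
m=r.camera_model("scene");P=np.linalg.inv(m["pose"])
def px(p):
    q=m["intrinsics"]@(P[:3,:3]@p+P[:3,3]);u=q[:2]/q[2];return ((u-[320,110])*6.6+3).round(1)
e=r.get_state()["ee_pos"];print(e)
for h in(0,.005,.013,.02,.03,.034,.038): print("nozzle h",h,px(np.array([e[0],e[1],e[2]+.0188-.062+h])))
for z in(.085,.09,.095): print("mouth",z,px(np.array([.5684,.1393,z])))
print("dy 1mm",px(np.array([e[0],e[1]+.001,.12]))-px(np.array([e[0],e[1],.12])))
s=cv2.imread("pics/s3f.png")
h=cv2.cvtColor(s,cv2.COLOR_BGR2HSV)
k=((h[...,1]>110)&(h[...,0]>10)&(h[...,0]<30)).astype(np.uint8);k[:150]=0;k[:,:350]=0;k[172:]=0
ys,xs=np.nonzero(k[:, :380]);print("brass cols",(xs.min()-320)*6.6,(xs.max()+1-320)*6.6,"rows",(ys.min()-110)*6.6,(ys.max()+1-110)*6.6)
for y in range(134,153): print(y,((y+.5-110)*6.6).__round__(), s[y,354:376].mean(1).astype(int).tolist())
```

```text
[0.56955368 0.13707176 0.16511234]
nozzle h 0 [289.9 261.2]
nozzle h 0.005 [292.2 249.9]
nozzle h 0.013 [295.9 231.5]
nozzle h 0.02 [299.3 215.2]
nozzle h 0.03 [304.2 191.3]
nozzle h 0.034 [306.1 181.6]
nozzle h 0.038 [308.1 171.9]
mouth 0.085 [277.  335.1]
mouth 0.09 [279.1 324.6]
mouth 0.095 [281.3 314.1]
dy 1mm [ 2.7 -1.5]
brass cols 237.6 323.4 rows 283.8 376.2
134 162 [92, 95, 98, 103, 117, 133, 146, 133, 113, 112, 111, 112, 112, 111, 100, 92, 100, 104, 106, 104, 105, 104]
135 168 [94, 97, 97, 95, 100, 119, 141, 134, 115, 112, 111, 111, 112, 110, 92, 96, 103, 105, 106, 104, 106, 106]
136 175 [94, 94, 98, 99, 104, 116, 133, 140, 124, 114, 111, 112, 111, 109, 93, 94, 104, 105, 106, 104, 105, 105]
137 182 [96, 95, 94, 105, 123, 126, 129, 140, 137, 121, 114, 116, 112, 108, 92, 94, 102, 105, 105, 104, 105, 106]
138 188 [97, 96, 107, 123, 133, 129, 119, 126, 137, 134, 125, 119, 114, 103, 94, 100, 101, 104, 105, 105, 106, 107]
139 195 [100, 106, 122, 131, 132, 132, 122, 116, 120, 129, 135, 132, 126, 114, 101, 99, 105, 104, 102, 106, 106, 107]
140 201 [97, 115, 124, 115, 125, 131, 126, 
[... 783 characters left out ...]
7 248 [101, 117, 130, 135, 137, 135, 124, 122, 138, 144, 145, 141, 145, 148, 138, 136, 134, 136, 136, 135, 136, 138]
148 254 [96, 99, 122, 134, 135, 134, 124, 113, 114, 123, 134, 137, 136, 133, 122, 130, 137, 137, 135, 136, 136, 136]
149 261 [95, 97, 115, 133, 136, 135, 129, 118, 113, 111, 113, 116, 114, 115, 121, 131, 135, 137, 136, 133, 136, 135]
150 267 [95, 96, 100, 124, 136, 135, 136, 129, 119, 115, 111, 114, 114, 120, 130, 136, 135, 136, 135, 137, 136, 137]
151 274 [95, 94, 98, 123, 135, 133, 135, 134, 132, 125, 123, 121, 124, 131, 133, 135, 137, 135, 136, 135, 138, 137]
152 280 [94, 95, 101, 122, 134, 131, 130, 129, 130, 130, 129, 131, 134, 134, 136, 137, 135, 136, 137, 136, 136, 137]
```

```bash
python3 -m jog '0 -0.001 0.012 0 0 0 0.01;0 -0.001 0.022 0 0 0 0.01;0 -0.001 0.026 0 0 0 0.01;0 -0.001 0.026 0 0 0 0.01;0 -0.001 0.026 0 0 0 0.01'
python3 -m jog '0 0 0.002 0 0 0 0.01;0 0 0.004 0 0 0 0.01;0 0 0.005 0 0 0 0.01;0 0 0.005 0 0 0 0.01'
python3 - <<'E'
from h import *
s=r.get_image("scene")
cv2.imwrite("pics/c4.png",cv2.resize(s[120:180,330:410],(800,600),interpolation=cv2.INTER_CUBIC))
E
```

```text
time_s: 14.0
ee_pos: [0.5688, 0.1392, 0.1394]
tool_rot: [3.14, -0.002, 1.702]
ft_force: [1.1, -0.2, -1.2]
finger_gap: 0.0217
gripper_force: 30.0
time_s: 14.5
ee_pos: [0.5685, 0.139, 0.1341]
tool_rot: [3.141, -0.002, 1.702]
ft_force: [-0.5, -1.0, -2.0]
finger_gap: 0.0215
gripper_force: 30.0
```

View pics/c4.png

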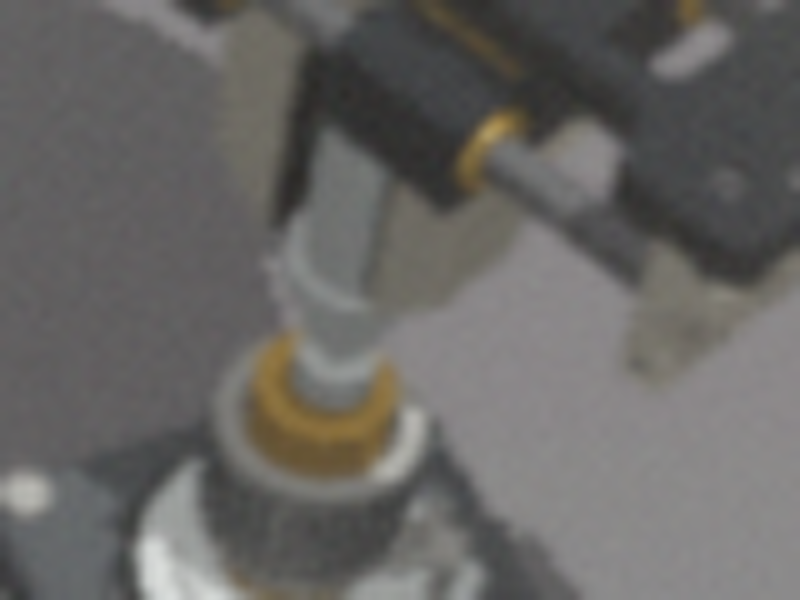

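The plug foot shows at x≈332 and the nose centre at x≈323, so the plug is about 2 mm off in +y, matching the earlier offset. I'll shift by −2 mm and go down in small steps.

```bash
python3 -m jog '0 0 -0.003 0 0 0 0.01;-0.002 0 -0.003 0 0 0 0.01;-0.002 0 -0.003 0 0 0 0.01;-0.002 0 -0.003 0 0 0 0.01'
python3 -m jog '0 0 0.002 0 0 0 0.01;0 0 0.004 0 0 0 0.01;0 0 0.006 0 0 0 0.01;0 0 0.006 0 0 0 0.01'
```

```text
time_s: 15.05
ee_pos: [0.5688, 0.137, 0.1372]
tool_rot: [3.141, -0.002, 1.702]
ft_force: [-0.5, 1.3, -2.1]
finger_gap: 0.0215
gripper_force: 30.0
time_s: 15.55
ee_pos: [0.5686, 0.137, 0.1309]
tool_rot: [3.141, -0.002, 1.702]
ft_force: [0.0, -0.5, -2.4]
finger_gap: 0.0211
gripper_force: 30.0
```

```bash
python3 -m jog '0 0 0.001 0 0 0 0.01;0 0 0.002 0 0 0 0.01;0 0 0.003 0 0 0 0.01;0 0 0.003 0 0 0 0.01'
python3 -m jog '0 0 0.001 0 0 0 0.01;0 0 0.002 0 0 0 0.01;0 0 0.003 0 0 0 0.01;0 0 0.003 0 0 0 0.01'
```

```text
time_s: 16.05
ee_pos: [0.5688, 0.137, 0.1281]
tool_rot: [3.141, -0.002, 1.702]
ft_force: [-0.0, 0.6, -2.0]
finger_gap: 0.021
gripper_force: 30.0
time_s: 16.55
ee_pos: [0.5687, 0.137, 0.1251]
tool_rot: [3.141, -0.002, 1.702]
ft_force: [-0.2, -0.0, -1.6]
finger_gap: 0.0218
gripper_force: 30.0
```

```bash
python3 -m jog '0 0 0.0015 0 0 0 0.01;0 0 0.003 0 0 0 0.01;0 0 0.0045 0 0 0 0.01;0 0 0.006 0 0 0 0.01;0 0 0.006 0 0 0 0.01'
python3 -m jog '0 0 0.0015 0 0 0 0.01;0 0 0.003 0 0 0 0.01;0 0 0.0045 0 0 0 0.01;0 0 0.0055 0 0 0 0.01;0 0 0.0055 0 0 0 0.01'
```

```text
time_s: 17.18
ee_pos: [0.5687, 0.137, 0.119]
tool_rot: [3.141, -0.002, 1.702]
ft_force: [-0.3, 0.2, -1.7]
finger_gap: 0.0212
gripper_force: 30.0
time_s: 17.8
ee_pos: [0.5687, 0.137, 0.1136]
tool_rot: [3.141, -0.002, 1.702]
ft_force: [0.5, -0.0, -1.0]
finger_gap: 0.0212
gripper_force: 30.0
```

```bash
python3 -m jog '0 0 0.001 0 0 0 0.01;0 0 0.002 0 0 0 0.01;0 0 0.003 0 0 0 0.01;0 0 0.004 0 0 0 0.01;0 0 0.004 0 0 0 0.01'
python3 -m jog '0 0 0.001 0 0 0 0.01;0 0 0.002 0 0 0 0.01;0 0 0.003 0 0 0 0.01;0 0 0.003 0 0 0 0.01'
```

```text
time_s: 18.42
ee_pos: [0.5687, 0.1371, 0.1096]
tool_rot: [3.141, -0.002, 1.702]
ft_force: [0.6, -0.2, -1.3]
finger_gap: 0.0212
gripper_force: 30.0
time_s: 18.92
ee_pos: [0.5691, 0.1372, 0.1076]
tool_rot: [3.14, -0.002, 1.702]
ft_force: [-1.2, -1.0, 5.8]
finger_gap: 0.0212
gripper_force: 30.0
```

```bash
python3 -m jog '0 0 0.0005 0 0 0 0.01;0 0 0.001 0 0 0 0.01;0 0 0.001 0 0 0 0.01'
python3 -m jog '0 0 0.0005 0 0 0 0.01;0 0 0.001 0 0 0 0.01;0 0 0.001 0 0 0 0.01'
python3 -m jog '0 0 0.0005 0 0 0 0.01;0 0 0.001 0 0 0 0.01;0 0 0.001 0 0 0 0.01'
```

```text
time_s: 19.3
ee_pos: [0.5691, 0.1372, 0.1067]
tool_rot: [3.14, -0.002, 1.702]
ft_force: [-2.5, -1.0, 8.2]
finger_gap: 0.0216
gripper_force: 30.0
time_s: 19.68
ee_pos: [0.5691, 0.1372, 0.1058]
tool_rot: [3.14, -0.002, 1.702]
ft_force: [-2.0, -1.2, 7.3]
finger_gap: 0.0213
gripper_force: 30.0
time_s: 20.05
ee_pos: [0.569, 0.1372, 0.1042]
tool_rot: [3.14, -0.002, 1.702]
ft_force: [-1.3, 0.2, 6.3]
finger_gap: 0.0211
gripper_force: 30.0
```

```bash
python3 -m jog '0 0 0.0005 0 0 0 0.01;0 0 0.001 0 0 0 0.01;0 0 0.001 0 0 0 0.01'
python3 -m jog '0 0 0.0005 0 0 0 0.01;0 0 0.001 0 0 0 0.01;0 0 0.001 0 0 0 0.01'
python3 - <<'E'
from h import *
s=r.get_image("scene")
cv2.imwrite("pics/c5.png",cv2.resize(s[120:180,330:410],(800,600),interpolation=cv2.INTER_CUBIC))
E
```

```text
time_s: 20.42
ee_pos: [0.5691, 0.1372, 0.1038]
tool_rot: [3.14, -0.002, 1.702]
ft_force: [-4.0, -0.4, 9.6]
finger_gap: 0.0213
gripper_force: 30.0
time_s: 20.8
ee_pos: [0.5695, 0.1371, 0.1035]
tool_rot: [3.139, -0.002, 1.702]
ft_force: [-5.1, -1.6, 14.3]
finger_gap: 0.0215
gripper_force: 30.0
```

View pics/c5.png

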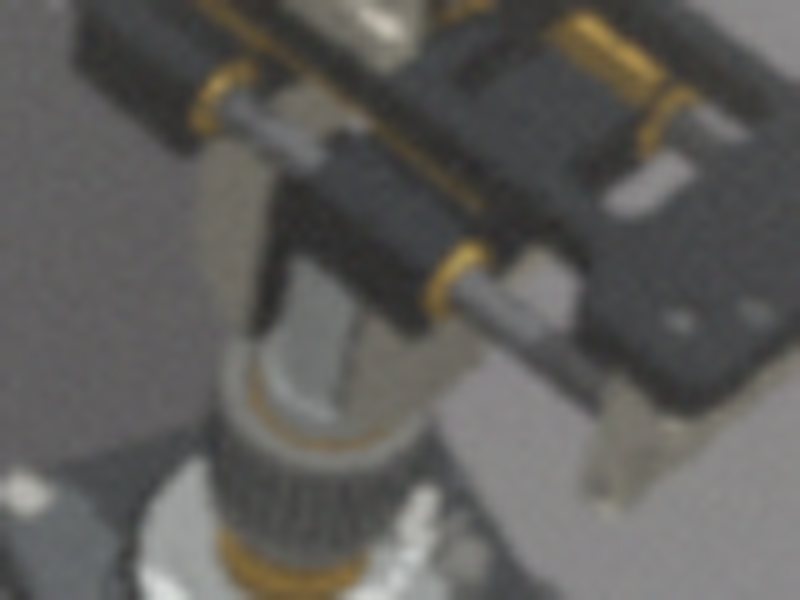

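The sleeve has jumped forward: the brass body shows under it at (290,570), and the collar sits on the nose. Now I'll release and retreat.

```bash
python3 -m jog '0 0 -0.001 0 0 0 0.01;0 0 -0.0015 0 0 0 0.01;0 0 -0.0015 0 0 0 0.06;0 0 -0.0015 0 0 0 0.06;0 0 -0.0015 0 0 0 0.06;0 0 -0.0015 0 0 0 0.06;0 0 -0.04 0 0 0 0.06;0 0 -0.1 0 0 0 0.06;0 0 -0.12 0 0 0 0.06;0 0 -0.12 0 0 0 0.06;-0.2 0 -0.12 0 0 0 0.06;-0.2 0 -0.12 0 0 0 0.06'
python3 -m jog '-0.2 0 0 0 0 0 0.06;-0.2 0 0 0 0 0 0.06;-0.2 0 0 0 0 0 0.06;-0.2 0 0 0 0 0 0.06;-0.2 0 0 0 0 0 0.06'
python3 - <<'E'
from h import *
s=r.get_image("scene");t=r.get_image("top")
f=lambda i,x,y:cv2.resize(i[y:y+75,x:x+80],(400,375),interpolation=cv2.INTER_CUBIC)
cv2.imwrite("pics/c6.png",np.hstack([f(s,325,130),f(t,230,165)]))
E
```

```text
time_s: 22.35
ee_pos: [0.5841, 0.0125, 0.2195]
tool_rot: [-3.14, -0.002, 1.705]
ft_force: [0.1, 0.1, -0.7]
finger_gap: 0.0601
gripper_force: 0.0
time_s: 22.98
ee_pos: [0.61, -0.1861, 0.2191]
tool_rot: [-3.139, -0.003, 1.699]
ft_force: [-0.1, 0.4, -0.1]
finger_gap: 0.0599
gripper_force: 0.0
```

View pics/c6.png

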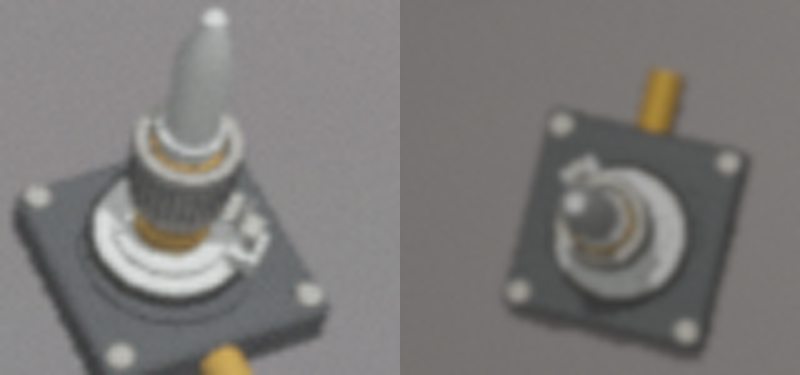

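The nozzle stands upright in the coupler, with its tip at crop (213,18). The sleeve is forward, and the gripper is clear.

```bash
python3 -c "
from cell import r
print(r.job_done())"
```

```text
the job is handed in; nothing more can be done
None
```

The job is handed in at about 23 s with no verdict returned: the sleeve was pushed back onto its catch, and the nozzle was pressed home, locked by the sleeve snapping forward, and released; the last pictures show it upright with the gripper clear.

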